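# Close the pickle jars and set the maker's locked timer dial

### The arm

A 6-joint arm with a two-finger parallel gripper is mounted at the origin on the work surface. World frame = base frame: x ahead of the robot, y to its left, z up, the work surface at z = 0. Lengths are in m, angles in rad, forces in N, time in s.
With the tool pointing down it reaches from about 0.25 to 0.775 m from the base axis. Payload 4 kg.
Tool frame: the origin (TCP) lies between the finger pads; the fingertips stand 25 mm ahead of it and the grasp point (between the pads) lies 6 mm ahead of it (robot.tip_reach is the distance from the TCP to the fingertips, in m); z points along the fingers, y is the line along which they close (so a half turn about z gives the same grasp; the last joint's range is limited). The gripper opens to 94 mm and grips with 3 to 60 N. Pads are 16 mm wide; open, the fingers measure 119 mm over their backs; the gripper's body (75 mm by 177 mm) begins 78 mm behind the grasp point.
Start: joints at [-1.263, 0.087, 1.371, -0, 1.684, -0.103], TCP at [0.22, -0.504, 0.231] pointing down, gripper open.
Joint ranges: [-3.1, 3.1], [-0.76, 2.03], [0.27, 2.55], [-1.08, 4.22], [0.17, 2.65], [-2.57, 2.57]. Speed limits (rad/s): [2.79, 2.79, 3.14, 3.14, 3.14, 3.14].

### API

Orientations are given as [roll, pitch, yaw] about the fixed x, y, z axes, in that order (R = Rz(yaw) Ry(pitch) Rx(roll)).
In Python, from bench import sensors, snapshot, camera_info, ticket, robot gives the robot as it stands.
- The arm moves only by the tool arm_command, never from a script. Its argument "plan" is a list of rows, each an object with "grip": the closure, from -1 (fully open) to 1 (shut); "slide": the shift along the tool's x, y, z normalised to -1 to 1, where 1 is 500 mm, a list of three; "spin": the turn about the tool's z normalised to -1 to 1, where 1 is 5 degrees. A call has 1 to 10 rows; each row shifts and turns the commanded pose from where the row before left it, along the tool's axes as they then stand; what a row does not reach is not made up. A row lasts 1/8 s, in which the tool goes at most 62.5 mm and 10.7 degrees, less where a joint would pass 70% of its speed; a pose out of reach is approached as far as the arm can. A call with a number of a shift or a turn outside -1 to 1 is refused whole. A call with a gripper value outside its range is refused whole. The fingers move at their own pace and stop on an object; the grip force is fixed at half the most. Time passes only in rows, so rows that do not move let the fingers close. It gives the time, the measured TCP pose, the force, the opening and the grip force at its end, in the units of the state.
- sensors.get_obs(): the state, without advancing time (a new reading comes with each control period).
- snapshot(name): name is "side" or "top" or "wrist"; returns the picture (384x512x3 uint8, red, green, blue); there is no depth.
- camera_info(name): a dict with "fx", "fy", "cx", "cy" (pixels), "position" and "rotation" of the camera in the world. Camera axes: x right, y up, looking along -z (the intrinsics and any distortion apply to the point x, -y, -z); pixel columns grow to the right and rows downward; lengths in m; the calibration is good to about 2 mm. A picture is of the moment at which its call begins: read the wrist's pose just before it. camera_info takes no time and is no camera call; for the wrist camera it gives the pose at the moment of the call.
- ticket.close_job(): hands the job in; it is judged then, once.
The state is a dict: "time": time; "joint_positions": joint angles; "qvel": joint speeds; "joint_torque": joint torques, N m; "tool_pos": TCP position; "ee_rot": TCP orientation; "wrist_force": force on the tool from outside, world axes, zero at the start; "wrist_torque": the same for the moment, N m; "width": finger opening in m; "finger_force": force on a finger pad.
Only numpy, scipy, OpenCV 4.12 (cv2) and the standard library are available. Lean on these libraries where they do the work, as an engineer would, in place of code of your own. Each camera call takes 0.05 s, during which the arm holds its last target. There are 200 camera calls.

### The job

Close every jar standing in the white pickle maker with one of the orange lids: seat the lid level on the neck, turn it back if need be until it drops into the thread, then screw it clockwise until it is tight and fully down. Once all the jars are closed, pull the timer dial up to unlock it, turn it clockwise to the green mark and push it fully back in. Leave the jars in their wells and do not knock the other loose things about; a lid left over may stay where it is.

Things in the scene. Friction and masses are not known exactly. Their poses are not given: they have to be found in the camera images.
- maker: White countertop pickle maker, fixed, 136 mm (its x) by 556 mm (its y) by 50 mm high; origin at the centre of its underside. Four square wells 25 mm deep on its middle line at y = -100, 5, 110 and 215 mm, each empty or holding a jar; the timer dial stands on the deck at y = -210 mm.
- jar_a: Open square glass jar, red fill, may be absent: 68 mm square, 96 mm tall, 450 g. Origin at the centre of its underside (25 mm above the counter, on its well's floor), z up, x and y square to its faces. Round neck, 45 mm diameter, from 62 mm up to a bevelled rim at 96 mm. It has 1.2 mm of play in the well, which keeps it from turning more than about 2 degrees. All jars are alike.
- jar_b: Like jar_a, yellow fill, may be absent. Thread of all jars: four ribs, 54 mm over all. Each begins blunt, is level on top (93 mm up) for 50 degrees, has an upright stop bead (top 95 mm) at the end of that, then runs on clockwise and down under the next rib, 0.08 mm per degree. The four thread starts, 40 degree gaps between the level tops, lie on the jar's +x, +y, -x, -y.
- jar_c: Like jar_a, green fill, may be absent. A lid set level on any jar with its lugs on the level rib tops has its origin 92.5 mm above the jar's origin (up to 94.5 mm on the beads); dropped into the thread starts, about 86.3 mm; screwed tight, the inside of its top hard on the rim, 81.5 mm.
- jar_d: Like jar_a, white fill, may be absent.
- lid_a: Orange twelve-sided screw lid, open side down, 63 mm across flats, 19 mm tall, 50 g, one of four alike; any lid fits any jar. Origin at the centre of its lower edge, z up. Flats face its own x axis and every 30 degrees from it. Inside, at the lower edge, four lugs 6 mm wide on its +x, +y, -x, -y (white ticks on top show them) leave a 48 mm bore: 1.5 mm of play round the neck.
- lid_b: Like lid_a. Catching the thread, seen from above: with the lugs on the rib tops, clockwise runs them against the stop beads, and they jam or tip the lid. Turned back counter-clockwise (80 degrees at most) under a light push they drop 5 to 6 mm into the thread starts once the lid's x axis lines up with the jar's within 10 degrees (or a quarter turn from it); more back-turn then meets a bead.
- lid_c: Like lid_a. Tightening: from the thread start, clockwise winds the lid down 0.08 mm per degree and it comes up tight about 75 degrees on, with no more give. It stays where it is left.
- lid_d: Like lid_a.
- dial_grip (a point): Centre of the black timer dial's grip bar: 50 mm long, 14 mm thick, 21 mm high, this point at half its height (22.5 mm above the deck when the dial is in). Below it a round skirt, 54 mm diameter, its top 10 mm below this point. The point's x axis lies along the bar; a white line at the -x end is the pointer. Moves with the dial.
- dial_pull (a joint): How far the dial is pulled up, m: 0 in (locked), 0.010 fully out. Takes about 2 N, stays where it is left. Below about 7 mm a pin locks it against turning; it goes in again only with the pointer within about 12 degrees of a mark, and centres itself there.
- dial (a joint): Turn of the dial, rad, growing clockwise seen from above: 0 at the off mark (white dot, pointer towards the maker's -x); five marks 40 degrees apart, the green one at 1.396. Turns with 0.03 N m of friction when pulled out.
- mark_green (a point): The green dot on the deck, 35 mm from the dial's axis, to which the white pointer must point.
- bowl: Blue bowl of radishes, 124 mm wide, 65 mm high; a bystander, origin at the centre of its underside; leave it be.
- mug: White mug, 80 mm wide, 92 mm high, with a handle; a bystander, origin at the centre of its underside; leave it be.
- sauce: Amber sauce bottle, 60 mm wide, 170 mm high; a bystander, origin at the centre of its underside; leave it be.
- spread: Closed jar of chocolate spread with a red cap, 80 mm wide, 115 mm high; a bystander, origin at the centre of its underside; leave it be.
- shaker: Steel salt shaker, 42 mm wide, 88 mm high; a bystander, origin at the centre of its underside; leave it be.
There are look-alikes about, which are no part of the job. Leave any pink look-alike of the lid_d alone. Leave any purple or turquoise look-alike of the jar_b alone.

How it is judged:
By the outcome, as a careful person would: the job done as asked, in the order asked, and still so for the second after the job is handed in, with the robot touching nothing.
Of jar_a, jar_b, jar_c, jar_d only 3 to 4 are there at a start; the rules pass over those that are not, and their reading is None.
At some moment in a run one of lid_a, lid_b, lid_c, lid_d may be knocked a few centimetres aside while the robot is not near it.
It also fails if it takes over 208 s, if anything falls off the work surface, if the arm or the gripper's body presses on something with over 40 N, if the wrist force passes 120 N, or if a joint passes its speed limit or range.

## Working session

There is one attempt and no reset: what is moved stays moved. The work goes in short steps, Python scripts to look and compute and a tool call to move; the robot and the scene stay as the last step left them, time stands still between calls to the robot, and variables do not carry over. Pictures are saved under pics/ and viewed, at most 14 in all, crops included, and the job is handed in when it is done.

Besides the shell and the picture viewer there is one more tool, called after ">>>" in YAML: its name, and indented under it one key for each argument. arm_command: Moves the arm, as the interface text tells. Scaled input: -1 to 1 covers 500 mm each way for a shift and 5 degrees each way for a turn. Its arguments: {"type":"object","properties":{"plan":{"type":"array","items":{"type":"object","properties":{"grip":{"type":"number"},"slide":{"type":"array","items":{"type":"number"}},"spin":{"type":"number"}}}}},"required":["plan"]}

```bash
mkdir -p pics; ls; python3 - <<'E'
from bench import *
import cv2
for n in ["top","side"]:
    print(n,camera_info(n)); cv2.imwrite(f"pics/{n}0.png",cv2.resize(snapshot(n)[:,:,::-1],(800,600),interpolation=cv2.INTER_CUBIC))
print(camera_info("wrist")); print(sensors.get_obs())
E
```

```text
pics
top {'fx': 494.63501363177124, 'fy': 494.63501363177124, 'cx': 247.21360793632854, 'cy': 195.4567069682006, 'position': array([0.39106582, 0.01730475, 1.40116495]), 'rotation': array([ 1.00639226e-01, -2.48697858e-04, -1.58178957e+00])}
side {'fx': 445.981827570423, 'fy': 445.981827570423, 'cx': 254.22265220120397, 'cy': 193.19985670426564, 'position': array([0.02442495, 0.64358749, 1.03737579]), 'rotation': array([ 0.69113428, -0.00835321, -2.45469741])}
{'fx': 325.45946861730897, 'fy': 325.45946861730897, 'cx': 253.29914017285685, 'cy': 192.2839911600422, 'position': array([ 0.28664959, -0.47447207,  0.38485477]), 'rotation': array([-0.25586013,  0.00215566, -1.16053372])}
{'time': 0.1, 'joint_positions': array([-1.26309129e+00,  8.78624765e-02,  1.37208686e+00, -3.54431887e-06,
        1.68359392e+00, -1.03128472e-01]), 'qvel': array([-2.99265964e-05, -3.04431550e-03, -3.83506083e-03, -1.45189944e-03,
        2.80682346e-04, -8.91637266e-04]), 'joint_torque': array([ 2.37766784e-03, -3.41253734e+01, -3.03302908e+01,  7.20034470e-02,
        3.03751510e-02, -1.00755196e-04]), 'tool_pos': array([ 0.21950147, -0.50381929,  0.2294396 ]), 'ee_rot': array([-3.13965205e+00, -1.97302084e-04,  4.10832919e-01]), 'wrist_force': array([-0.19689241,  0.64699299,  0.48787045]), 'wrist_torque': array([-0.03847237,  0.08090285, -0.02390053]), 'finger_force': 0.0, 'width': 0.09383125000544548}
```

View pics/top0.png

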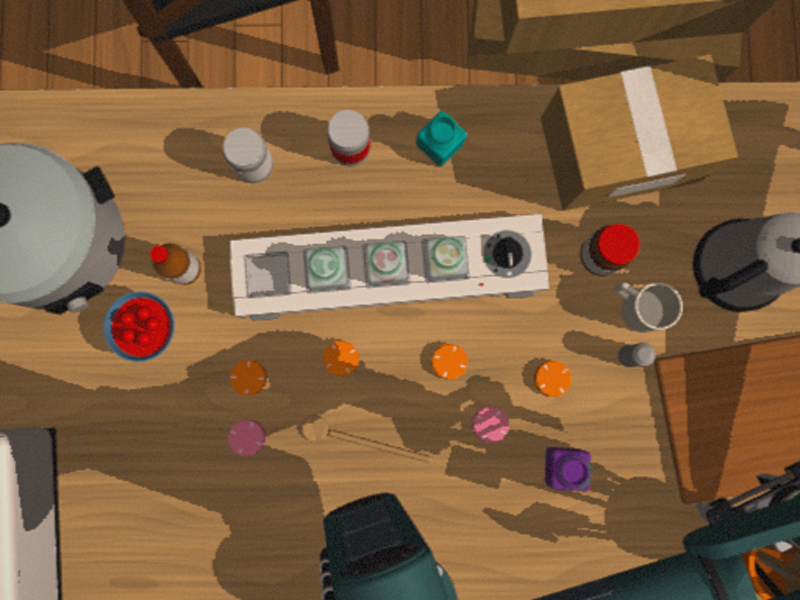

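View pics/side0.png

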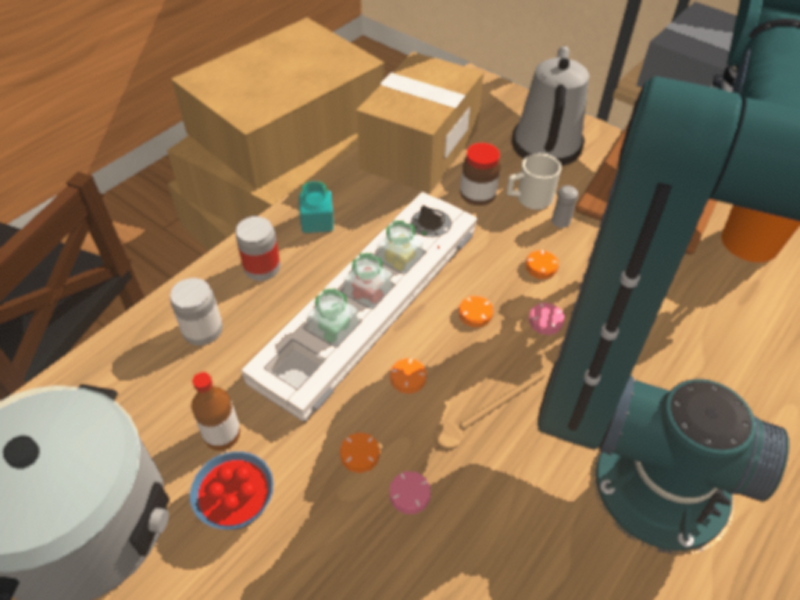

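The top view shows the maker with dial at right (508,253) and, going left, yellow (447,256), red (386,262) and green (325,267) jars, then an empty well. There are four orange lids at (248,377), (341,357), (450,361) and (553,378), plus pink and purple decoys. The side view agrees.

```bash
cat > h.py <<'E'
import numpy as np, cv2
from scipy.spatial.transform import Rotation as R
from scipy.optimize import least_squares
from bench import *
def cam(n):
    c=camera_info(n); return c,R.from_euler('xyz',c['rotation']).as_matrix()
def proj(C,P):
    c,M=C; p=(np.atleast_2d(P)-c['position'])@M
    return np.c_[c['cx']+c['fx']*p[:,0]/-p[:,2], c['cy']+c['fy']*-p[:,1]/-p[:,2]]
def unproj(C,uv,z):
    c,M=C; uv=np.atleast_2d(uv).astype(float)
    d=np.c_[(uv[:,0]-c['cx'])/c['fx'],-(uv[:,1]-c['cy'])/c['fy'],-np.ones(len(uv))]@M.T
    return c['position']+d*((z-c['position'][2])/d[:,2])[:,None]
def hullpts(x,y,z0,r=0.0326,h=0.019):
    a=np.arange(24)*np.pi/12; r_=np.c_[x+r*np.cos(a),y+r*np.sin(a)]
    return np.r_[np.c_[r_,0*a+z0],np.c_[r_,0*a+z0+h]]
def centroid(poly):
    m=cv2.moments(cv2.convexHull(poly.astype(np.float32))); return np.array([m['m10'],m['m01']])/m['m00']
def lids(n,z0=0.,minA=60,img=None):
    C=cam(n); im=snapshot(n) if img is None else img
    hsv=cv2.cvtColor(im,cv2.COLOR_RGB2HSV)
    m=cv2.inRange(hsv,(8,170,90),(20,255,255))
    m=cv2.morphologyEx(m,cv2.MORPH_CLOSE,np.ones((3,3)))
    out=[]
    for c in cv2.findContours(m,cv2.RETR_EXTERNAL,cv2.CHAIN_APPROX_NONE)[0]:
        A=cv2.contourArea(c)
        if A<minA: continue
        h=cv2.convexHull(c); uv=centroid(h.reshape(-1,2))
        p0=unproj(C,uv,z0+.01)[0,:2]
        s=least_squares(lambda p:centroid(proj(C,hullpts(*p,z0)))-uv,p0,diff_step=1e-3).x
        ratio=cv2.contourArea(h)/cv2.contourArea(cv2.convexHull(proj(C,hullpts(*s,z0)).astype(np.float32)))
        # ticks: low saturation pixels inside
        k=np.zeros_like(m); cv2.fillConvexPoly(k,h,255)
        v,u=np.nonzero(k); q=unproj(C,np.c_[u,v],z0+.019)[:,:2]-s
        r=np.hypot(*q.T); ok=(r>.014)&(r<.029)
        sat=hsv[v,u,1].astype(float); w=np.where(ok,np.clip(np.median(sat[ok])-sat-25,0,None),0)
        ph=(w*np.exp(4j*np.arctan2(q[:,1],q[:,0]))).sum()
        out.append((s.round(4),'yaw',round(np.degrees(np.angle(ph))/4,1),'q',round(abs(ph)/(w.sum()+1e-9),2),'area',round(ratio,2),'px',uv.round(0)))
    return out
E
python3 - <<'E'
from h import *
C=cam('top')
for l in lids('top'): print(*l)
s=512/800
# jar mouths (rim centre z=.121), dial grip z=.0725+.01, maker top corners z=.05 (view px)
for nm,uv,z in [('dial',(507,252),.075),('yel',(446,251),.121),('red',(385,257),.121),('grn',(325,262),.121),('TL',(231,240),.05),('TR',(541,215),.05),('BL',(236,315),.05),('BR',(547,289),.05),
 ('purple',(569,469),.1),('sauce',(160,254),.17),('shaker',(640,354),.088),('mug',(657,306),.092)]:
    print(nm,unproj(C,np.array(uv)*s,z).round(4)[0])
E
```

```text
[ 0.059  -0.6395] yaw 12.6 q 0.4 area 0.94 px [489. 365.]
[ 0.3975 -0.2805] yaw 33.2 q 0.97 area 0.93 px [353. 242.]
[0.4049 0.2649] yaw -3.5 q 0.97 area 0.93 px [159. 241.]
[ 0.4301 -0.0958] yaw -21.0 q 0.97 area 0.96 px [287. 231.]
[0.4376 0.0988] yaw 30.3 q 0.96 area 0.95 px [218. 229.]
[ 0.3278 -0.6008] yaw -38.2 q 0.43 area 14.94 px [469. 266.]
[0.6162 0.4004] yaw -23.5 q 0.18 area 0.57 px [111. 167.]
dial [ 0.6159 -0.1952  0.075 ]
yel [ 0.6109 -0.0856  0.121 ]
red [0.6018 0.0168 0.121 ]
grn [0.5945 0.1173 0.121 ]
TL [0.647  0.2893 0.05  ]
TR [ 0.686  -0.2614  0.05  ]
BL [0.5135 0.2793 0.05  ]
BR [ 0.5534 -0.2679  0.05  ]
purple [ 0.2467 -0.2842  0.1   ]
sauce [0.6026 0.3794 0.17  ]
shaker [ 0.436  -0.4141  0.088 ]
mug [ 0.5172 -0.4454  0.092 ]
```

>>> arm_command:
  plan:
    - {"grip": -1,"slide": [0.089,-0.0725,0]}
    - {"slide": [0.089,-0.0725,0],"grip": -1}
    - {"slide": [0.089,-0.0725,0],"grip": -1}
    - {"slide": [0.089,-0.0725,0],"grip": -1}
    - {"slide": [0.089,-0.0725,0],"grip": -1}
    - {"slide": [0.089,-0.0725,0],"grip": -1}
    - {"slide": [0.089,-0.0725,0],"grip": -1}
    - {"slide": [0.089,-0.0725,0],"grip": -1}
    - {"slide": [0,0,0.05],"spin": -1,"grip": -1}
    - {"slide": [0,0,0],"spin": -1,"grip": -1}

```text
invalid input at $.plan[0]: expected keys grip, slide, spin
```

>>> arm_command:
  plan:
    - {"slide": [0,0,0],"spin": -1,"grip": -1}
    - {"slide": [0,0,0],"spin": 0,"grip": -1}
    - {"slide": [0,0,0],"spin": 0,"grip": -1}

```text
time: 0.52
tool_pos: [0.2196, -0.5042, 0.2303]
ee_rot: [-3.141, -0.0, 0.497]
wrist_force: [0.7, 0.4, 0.2]
width: 0.0938
finger_force: 0.0
```

```bash
cat >> h.py <<'E'
def pose():
    o=sensors.get_obs(); p=o['tool_pos']; y=o['ee_rot'][2]
    print('t',round(o['time'],2),'tcp',p.round(4),'yaw',round(np.degrees(y),2),'rp',o['ee_rot'][:2].round(3),'F',o['wrist_force'].round(1),'w',round(o['width'],4),'j6',round(o['joint_positions'][5],2)); return p,y
def go(tx,ty,tz,p=None,y=None):
    if p is None: p,y=pose()
    d=np.array([tx,ty,tz])-p
    print('slide total',np.round(np.array([np.cos(y)*d[0]+np.sin(y)*d[1],np.sin(y)*d[0]-np.cos(y)*d[1],-d[2]])/.5,4))
E
python3 - <<'E'
from h import *
p,y=pose(); im=snapshot('wrist')
for l in lids('wrist',minA=800,img=im): print(*l)
for l in lids('top'): print(*l) if l[6] <1.2 and l[0][0]>.2 and l[6]>.8 else 0
cv2.imwrite('pics/w1.png',im[:,:,::-1])
E
```

```text
t 0.53 tcp [ 0.2196 -0.5042  0.2303] yaw 28.47 rp [-3.141 -0.   ] F [0.7 0.4 0.2] w 0.0938 j6 -0.19
[ 0.0453 -0.7471] yaw -20.4 q 0.34 area 5.38 px [348. 363.]
[ 0.1723 -0.8375] yaw -17.7 q 0.16 area 0.84 px [458. 320.]
[ 0.1181 -0.6115] yaw 26.9 q 0.37 area 1.81 px [290. 279.]
[ 0.3278 -0.6216] yaw 0.0 q 0.0 area 19.48 px [390. 137.]
[ 0.3977 -0.2805] yaw 33.1 q 0.97 area 0.93 px [353. 242.]
[0.4049 0.2651] yaw -3.6 q 0.97 area 0.95 px [158. 241.]
[ 0.4299 -0.096 ] yaw -21.1 q 0.97 area 0.96 px [287. 231.]
[0.438  0.0988] yaw 30.2 q 0.97 area 0.95 px [218. 229.]
```

View pics/w1.png

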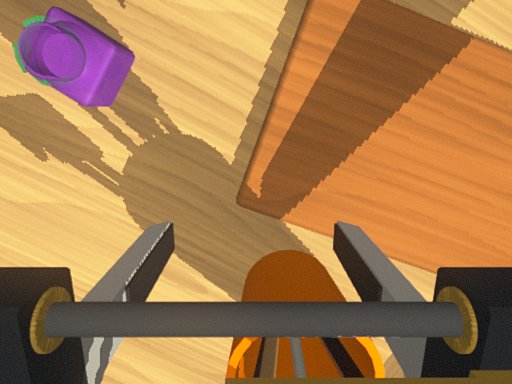

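The wrist view shows the fingers along the lower edge and the purple decoy at upper left, so image up is tool +x. The first call was refused for missing keys, so I'm sending it again.

>>> arm_command:
  plan:
    - {"grip": -1,"slide": [0.095,-0.0646,0],"spin": 0}
    - {"grip": -1,"slide": [0.095,-0.0646,0],"spin": 0}
    - {"grip": -1,"slide": [0.095,-0.0646,0],"spin": 0}
    - {"grip": -1,"slide": [0.095,-0.0646,0],"spin": 0}
    - {"grip": -1,"slide": [0.095,-0.0646,0],"spin": 0}
    - {"grip": -1,"slide": [0.095,-0.0646,0],"spin": 0}
    - {"grip": -1,"slide": [0.095,-0.0646,0],"spin": 0}
    - {"grip": -1,"slide": [0.095,-0.0646,0],"spin": 0}
    - {"grip": -1,"slide": [0,0,0.03],"spin": -1}
    - {"grip": -1,"slide": [0,0,0.03],"spin": -1}

```text
time: 1.88
tool_pos: [0.4305, -0.0946, 0.2004]
ee_rot: [3.141, -0.0, 0.678]
wrist_force: [0.3, 0.3, -0.3]
width: 0.0939
finger_force: 0.0
```

>>> arm_command:
  plan:
    - {"grip": -1,"slide": [0,0,0],"spin": 0}
    - {"grip": -1,"slide": [0,0,0],"spin": 0}
    - {"grip": -1,"slide": [0,0,0],"spin": 0}

```text
time: 2.25
tool_pos: [0.4304, -0.0961, 0.2014]
ee_rot: [3.14, -0.001, 0.671]
wrist_force: [-0.2, -1.2, -0.5]
width: 0.094
finger_force: 0.0
```

```bash
python3 - <<'E'
from h import *
p,y=pose(); im=snapshot('wrist')
for l in lids('wrist',minA=800,img=im): print(*l); go(*l[0],.1,p,y)
cv2.imwrite('pics/w2.png',im[:,:,::-1])
E
```

```text
t 2.25 tcp [ 0.4304 -0.0961  0.2014] yaw 38.46 rp [ 3.14e+00 -1.00e-03] F [-0.2 -1.2 -0.5] w 0.094 j6 0.55
[ 0.4304 -0.0953] yaw -20.7 q 0.98 area 0.96 px [253. 177.]
slide total [ 0.0011 -0.0013  0.2028]
[0.4382 0.0995] yaw 30.3 q 0.98 area 0.96 px [102.  49.]
slide total [ 0.2556 -0.2967  0.2028]
```

View pics/w2.png

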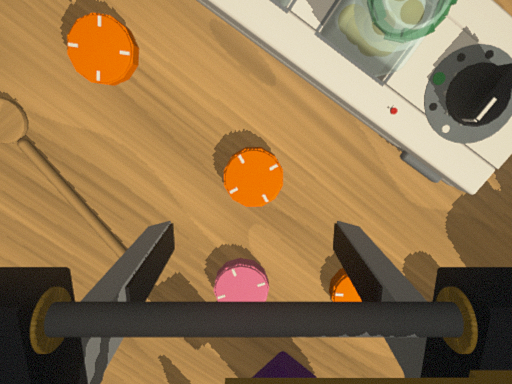

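The wrist view shows the target lid at pixel (253,177), clear of the fingers. The model fit agrees with the top view within 1 mm. Grasping it now.

>>> arm_command:
  plan:
    - {"grip": -1,"slide": [0.0011,-0.0013,0.06],"spin": -0.16}
    - {"grip": -1,"slide": [0,0,0.08],"spin": 0}
    - {"grip": -1,"slide": [0,0,0.08],"spin": 0}
    - {"grip": -1,"slide": [0,0,0.07],"spin": 0}
    - {"grip": -1,"slide": [0,0,0.055],"spin": 0}
    - {"grip": -1,"slide": [0,0,0],"spin": 0}
    - {"grip": 1,"slide": [0,0,0],"spin": 0}
    - {"grip": 1,"slide": [0,0,0],"spin": 0}
    - {"grip": 1,"slide": [0,0,0],"spin": 0}
    - {"grip": 1,"slide": [0,0,0],"spin": 0}

```text
time: 3.55
tool_pos: [0.4303, -0.095, 0.0284]
ee_rot: [3.141, -0.0, 0.687]
wrist_force: [-0.3, -0.7, 1.0]
width: 0.0625
finger_force: 30.0
```

>>> arm_command:
  plan:
    - {"grip": 1,"slide": [0,0,0],"spin": 0}
    - {"grip": 1,"slide": [0,0,0],"spin": 0}

```text
time: 3.8
tool_pos: [0.4303, -0.095, 0.0284]
ee_rot: [3.141, -0.0, 0.687]
wrist_force: [-0.4, -0.3, 3.5]
width: 0.0628
finger_force: 30.0
```

>>> arm_command:
  plan:
    - {"grip": 1,"slide": [0,0,-0.06],"spin": 0}
    - {"grip": 1,"slide": [0,0,-0.1],"spin": 0}
    - {"grip": 1,"slide": [0,0,-0.11],"spin": 0}
    - {"grip": 1,"slide": [0,0,-0.11],"spin": 0}
    - {"grip": 1,"slide": [0.05,0.048,-0.1],"spin": 0}
    - {"grip": 1,"slide": [0.052,0.049,0],"spin": 0}
    - {"grip": 1,"slide": [0,0,0],"spin": 0}
    - {"grip": 1,"slide": [0,0,0],"spin": 0}
    - {"grip": 1,"slide": [0,0,0],"spin": 0}

```text
time: 4.92
tool_pos: [0.4992, -0.0999, 0.2674]
ee_rot: [-3.141, 0.001, 0.686]
wrist_force: [-0.5, -0.5, 0.0]
width: 0.063
finger_force: 30.0
```

```bash
python3 - <<'E'
from h import *
p,y=pose(); C=cam('wrist'); im=snapshot('wrist')
np.savez('w3.npz',im=im,pos=C[0]['position'],rot=C[0]['rotation'])
for n,q in [('yel',(.609,-.088,.121)),('red',(.601,.016,.121)),('dial',(.615,-.198,.06))]: print(n,proj(C,q).round(0))
cv2.imwrite('pics/w3.png',cv2.resize(im[:,:,::-1],(800,600),interpolation=cv2.INTER_CUBIC))
E
```

```text
t 4.92 tcp [ 0.4992 -0.0999  0.2674] yaw 39.33 rp [-3.141e+00  1.000e-03] F [-0.5 -0.5  0. ] w 0.063 j6 0.58
yel [[322.  85.]]
red [[224.  10.]]
dial [[388. 150.]]
```

View pics/w3.png

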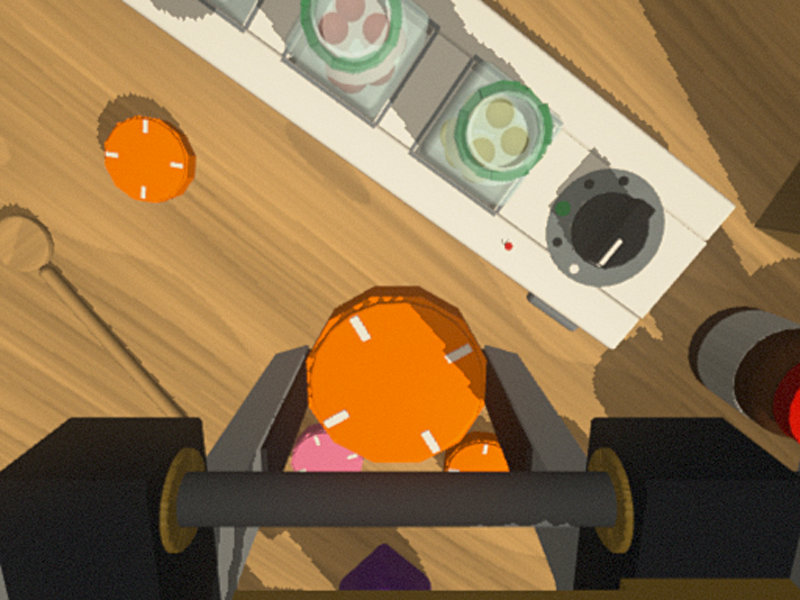

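The view shows the lid in the grip, square and level. The yellow jar's green rim is at (503,130), red's at (350,25) and the dial at (607,228), with its white pointer down-left towards the white dot.

```bash
cat >> h.py <<'E'
def ringhull(x,y):
    a=np.arange(36)*np.pi/18; c=np.c_[x+.0268*np.cos(a),y+.0268*np.sin(a)]
    return np.vstack([np.c_[c,0*a+z] for z in (.1125,.118)])
def jars(n,im=None,C=None,minA=300):
    C=C or cam(n); im=snapshot(n) if im is None else im
    hsv=cv2.cvtColor(im,cv2.COLOR_RGB2HSV); m=cv2.inRange(hsv,(55,75,50),(90,255,255))
    for c in cv2.findContours(m,cv2.RETR_EXTERNAL,cv2.CHAIN_APPROX_NONE)[0]:
        h=cv2.convexHull(c).reshape(-1,2)
        if cv2.contourArea(h)<minA: continue
        uv=centroid(h); p0=unproj(C,uv,.115)[0,:2]
        s=least_squares(lambda p:centroid(proj(C,ringhull(*p)))-uv,p0,diff_step=1e-3).x
        ra=cv2.contourArea(h)/cv2.contourArea(cv2.convexHull(proj(C,ringhull(*s)).astype(np.float32)))
        print('jar',s.round(4),'area',round(ra,2),'px',uv.round(0),'touch',h.min(0)<2)
E
python3 - <<'E'
from h import *
d=np.load('w3.npz'); c=camera_info('wrist'); C=cam('wrist')
print(d['pos']-c['position'])
jars('wrist',d['im'],C); jars('top',minA=80)
for l in lids('wrist',z0=.2674-.0284,minA=3000,img=d['im']): print(*l)
# dial skirt circle (view px 605,228) ; green dot (562,209), white dot (574,269); line across maker rear edges
s=.64
for nm,uv,z in [('skirt',(605,228),.0625),('green',(562,209),.05),('white',(574,269),.05),('FR',(616,348),.05),('BR',(733,208),.05),('Ffar',(125,0),.05)]: print(nm,unproj(C,np.array(uv)*s,z)[0].round(4))
E
```

```text
[-1.62390445e-05  1.29837053e-05 -2.76510066e-04]
jar [ 0.1535 -0.0414] area 14.32 px [271. 339.] touch [False False]
jar [ 0.4327 -0.2152] area 3.98 px [337. 228.] touch [False False]
jar [ 0.4575 -0.1238] area 23.81 px [301. 219.] touch [False False]
jar [ 0.8084 -0.0807] area 2.09 px [282.  88.] touch [False False]
[ 0.4986 -0.1042] yaw -21.3 q 0.68 area 1.09 px [259. 245.]
skirt [ 0.6172 -0.1936  0.0625]
green [ 0.6093 -0.1646  0.05  ]
white [ 0.5831 -0.2024  0.05  ]
FR [ 0.5589 -0.2715  0.05  ]
BR [ 0.6882 -0.2598  0.05  ]
Ffar [0.5253 0.152  0.05  ]
```

```bash
python3 - <<'E'
from h import *
d=np.load('w3.npz'); im=d['im']; hsv=cv2.cvtColor(im,cv2.COLOR_RGB2HSV)
for u,v in [(318,54),(295,90),(349,85),(325,112),(258,30),(320,85)]: print((u,v),hsv[v-1:v+2,u-1:u+2].reshape(-1,3).mean(0).round())
t=cv2.cvtColor(snapshot('top'),cv2.COLOR_RGB2HSV)
m=cv2.inRange(hsv,(60,80,40),(85,255,255)); n,l,s,c=cv2.connectedComponentsWithStats(m); print([(x[:5],) for x in s if x[4]>60])
E
```

```text
(318, 54) [ 62.  80. 137.]
(295, 90) [ 62.  78. 136.]
(349, 85) [ 62.  94. 150.]
(325, 112) [ 62.  69. 176.]
(258, 30) [ 30.  25. 197.]
(320, 85) [ 39.  42. 212.]
[(array([     0,      0,    512,    384, 196203], dtype=int32),), (array([193,   0,   5,  19,  64], dtype=int32),), (array([307,  52,  34,  10, 103], dtype=int32),), (array([343,  67,  10,  36, 129], dtype=int32),)]
```

```bash
sed -i 's/m=cv2.inRange(hsv,(55,75,50),(90,255,255))/m=cv2.morphologyEx(cv2.inRange(hsv,(48,50,80),(80,255,255)),cv2.MORPH_CLOSE,np.ones((5,5)))/' h.py; python3 - <<'E'
from h import *
d=np.load('w3.npz'); jars('wrist',d['im'],cam('wrist')); print(); jars('top',minA=80)
E
```

```text
jar [ 0.6104 -0.0879] area 1.02 px [322.  83.] touch [False False]
jar [0.5961 0.0114] area 0.69 px [225.  20.] touch [False  True]

jar [0.5934 0.1209] area 0.9 px [207. 168.] touch [False False]
jar [0.602  0.0166] area 0.89 px [246. 165.] touch [False False]
jar [ 0.6141 -0.0737] area 0.28 px [281. 160.] touch [False False]
jar [ 0.8413 -0.0855] area 0.29 px [284.  76.] touch [False False]
```

>>> arm_command:
  plan:
    - {"grip": 1,"slide": [0.0624,0.0408,0],"spin": 0}
    - {"grip": 1,"slide": [0.0624,0.0408,0],"spin": 0}
    - {"grip": 1,"slide": [0.0624,0.0408,0],"spin": 0}
    - {"grip": 1,"slide": [0,0,0.04],"spin": -1}
    - {"grip": 1,"slide": [0,0,0.04],"spin": -1}
    - {"grip": 1,"slide": [0,0,0.04],"spin": -1}
    - {"grip": 1,"slide": [0,0,0.04],"spin": -1}
    - {"grip": 1,"slide": [0,0,0.04],"spin": -1}
    - {"grip": 1,"slide": [0,0,0.025],"spin": -0.05}
    - {"grip": 1,"slide": [0,0,0],"spin": 0}

```text
time: 6.38
tool_pos: [0.6107, -0.088, 0.1543]
ee_rot: [-3.139, 0.001, 1.126]
wrist_force: [0.6, 0.7, -0.6]
width: 0.0628
finger_force: 30.0
```

```bash
python3 - <<'E'
from h import *
p,y=pose(); go(.6104,-.0879,.1397,p,y)
for l in lids('wrist',z0=p[2]-.0284,minA=3000): print(*l)
E
```

```text
t 6.38 tcp [ 0.6107 -0.088   0.1543] yaw 64.52 rp [-3.139e+00  1.000e-03] F [ 0.6  0.7 -0.6] w 0.0628 j6 0.21
slide total [-0.0002 -0.0006  0.0293]
[ 0.6103 -0.0876] yaw 4.5 q 0.98 area 0.93 px [253. 240.]
```

>>> arm_command:
  plan:
    - {"grip": 1,"slide": [-0.0002,-0.0006,0.008],"spin": 0}
    - {"grip": 1,"slide": [0,0,0.006],"spin": 0}
    - {"grip": 1,"slide": [0,0,0.006],"spin": 0}
    - {"grip": 1,"slide": [0,0,0.004],"spin": 0}
    - {"grip": 1,"slide": [0,0,0.003],"spin": 0}
    - {"grip": 1,"slide": [0,0,0],"spin": 0}

```text
time: 7.18
tool_pos: [0.611, -0.088, 0.1418]
ee_rot: [-3.141, 0.0, 1.127]
wrist_force: [0.4, -0.3, -0.6]
width: 0.0625
finger_force: 30.0
```

>>> arm_command:
  plan:
    - {"grip": 1,"slide": [0,0,0.003],"spin": 0}
    - {"grip": 1,"slide": [0,0,0.0016],"spin": 0}
    - {"grip": 1,"slide": [0,0,0],"spin": 0}

```text
time: 7.55
tool_pos: [0.6112, -0.088, 0.1401]
ee_rot: [3.141, -0.0, 1.127]
wrist_force: [-0.7, 0.4, 1.3]
width: 0.0631
finger_force: 30.0
```

>>> arm_command:
  plan:
    - {"grip": 1,"slide": [0,0,0.0004],"spin": 1}
    - {"grip": 1,"slide": [0,0,0.0007],"spin": 1}
    - {"grip": 1,"slide": [0,0,0.0007],"spin": 1}
    - {"grip": 1,"slide": [0,0,0.0007],"spin": 1}
    - {"grip": 1,"slide": [0,0,0.0007],"spin": 1}
    - {"grip": 1,"slide": [0,0,0.0007],"spin": 1}
    - {"grip": 1,"slide": [0,0,0],"spin": 0}

```text
time: 8.43
tool_pos: [0.6111, -0.0881, 0.1377]
ee_rot: [3.142, 0.0, 0.605]
wrist_force: [-1.3, 0.5, 0.1]
width: 0.0626
finger_force: 30.0
```

```bash
python3 -c "
from h import *
pose();print(sensors.get_obs()['wrist_torque'])"
```

```text
t 8.43 tcp [ 0.6111 -0.0881  0.1377] yaw 34.64 rp [3.142 0.   ] F [-1.3  0.5  0.1] w 0.0626 j6 0.73
[-0.06389986  0.03928461 -0.01695264]
```

>>> arm_command:
  plan:
    - {"grip": 1,"slide": [0,0,0.0007],"spin": 1}
    - {"grip": 1,"slide": [0,0,0.0007],"spin": 1}
    - {"grip": 1,"slide": [0,0,0.0007],"spin": 1}
    - {"grip": 1,"slide": [0,0,0.0007],"spin": 1}
    - {"grip": 1,"slide": [0,0,0.0007],"spin": 1}
    - {"grip": 1,"slide": [0,0,0.0007],"spin": 1}
    - {"grip": 1,"slide": [0,0,0.0007],"spin": 1}
    - {"grip": 1,"slide": [0,0,0],"spin": 0}

```text
time: 9.43
tool_pos: [0.611, -0.088, 0.1351]
ee_rot: [3.142, 0.0, -0.005]
wrist_force: [-0.1, -0.2, -0.4]
width: 0.0629
finger_force: 30.0
```

```bash
python3 -c "
from h import *
pose();print(sensors.get_obs()['wrist_torque'])"
```

```text
t 9.43 tcp [ 0.611  -0.088   0.1351] yaw -0.29 rp [3.142 0.   ] F [-0.1 -0.2 -0.4] w 0.0629 j6 1.34
[ 0.05141343  0.03204182 -0.04394601]
```

>>> arm_command:
  plan:
    - {"grip": 1,"slide": [0,0,0.0007],"spin": 1}
    - {"grip": 1,"slide": [0,0,0.0005],"spin": 1}
    - {"grip": 1,"slide": [0,0,0.0003],"spin": 1}
    - {"grip": 1,"slide": [0,0,0],"spin": 0.6}
    - {"grip": 1,"slide": [0,0,0],"spin": 0}

```text
time: 10.05
tool_pos: [0.6107, -0.0883, 0.135]
ee_rot: [3.14, 0.0, -0.318]
wrist_force: [-3.2, -1.4, 2.1]
width: 0.0629
finger_force: 30.0
```

```bash
python3 -c "
from h import *
p,y=pose();print(sensors.get_obs()['wrist_torque'])
for l in lids('wrist',z0=p[2]-.0284,minA=3000): print(*l)"
```

```text
t 10.05 tcp [ 0.6107 -0.0883  0.135 ] yaw -18.22 rp [3.14 0.  ] F [-3.2 -1.4  2.1] w 0.0629 j6 1.65
[-0.21282956  0.54136089  0.65604433]
[ 0.6103 -0.088 ] yaw 11.7 q 0.96 area 0.93 px [253. 240.]
```

>>> arm_command:
  plan:
    - {"grip": 1,"slide": [0,0,0],"spin": 0.6}
    - {"grip": 1,"slide": [0,0,0],"spin": 0.4}
    - {"grip": 1,"slide": [0,0,0],"spin": 0}

```text
time: 10.48
tool_pos: [0.612, -0.0889, 0.1351]
ee_rot: [3.141, -0.003, -0.407]
wrist_force: [2.1, -4.3, 1.7]
width: 0.0631
finger_force: 30.5
```

```bash
python3 -c "
from h import *
p,y=pose();print(sensors.get_obs()['wrist_torque'])
for l in lids('wrist',z0=p[2]-.0284,minA=3000): print(*l)"
```

```text
t 10.47 tcp [ 0.612  -0.0889  0.1351] yaw -23.33 rp [ 3.141e+00 -3.000e-03] F [ 2.1 -4.3  1.7] w 0.0631 j6 1.74
[-0.75003646 -0.19444851  1.23241147]
[ 0.6103 -0.088 ] yaw 9.8 q 0.96 area 0.93 px [254. 243.]
```

>>> arm_command:
  plan:
    - {"grip": -1,"slide": [0,0,0],"spin": 0}
    - {"grip": -1,"slide": [0,0,0],"spin": 0}
    - {"grip": -1,"slide": [0,0,-0.04],"spin": 0}
    - {"grip": -1,"slide": [0,0,-0.08],"spin": 0}
    - {"grip": -1,"slide": [0,0,-0.08],"spin": -1}
    - {"grip": -1,"slide": [0,0,0],"spin": -1}
    - {"grip": -1,"slide": [0,0,0],"spin": -1}
    - {"grip": -1,"slide": [0,0,0],"spin": -1}
    - {"grip": -1,"slide": [0,0,0],"spin": -1}
    - {"grip": -1,"slide": [0,0,0],"spin": -1}

```text
time: 11.78
tool_pos: [0.6107, -0.0872, 0.2337]
ee_rot: [-3.14, 0.002, 0.117]
wrist_force: [-0.6, -0.6, 0.7]
width: 0.0939
finger_force: 0.0
```

>>> arm_command:
  plan:
    - {"grip": -1,"slide": [0,0,0],"spin": -1}
    - {"grip": -1,"slide": [0,0,0],"spin": -1}
    - {"grip": -1,"slide": [0,0,0],"spin": -1}
    - {"grip": -1,"slide": [0,0,0],"spin": -1}
    - {"grip": -1,"slide": [0,0,0],"spin": -1}
    - {"grip": -1,"slide": [0,0,0],"spin": -1}
    - {"grip": -1,"slide": [0,0,0],"spin": -1}
    - {"grip": -1,"slide": [0,0,0],"spin": -1}
    - {"grip": -1,"slide": [0,0,0],"spin": -1}
    - {"grip": -1,"slide": [0,0,0],"spin": -1}

```text
time: 13.02
tool_pos: [0.6107, -0.0873, 0.2337]
ee_rot: [-3.139, -0.001, 0.99]
wrist_force: [0.2, 0.2, -0.4]
width: 0.0938
finger_force: 0.0
```

>>> arm_command:
  plan:
    - {"grip": -1,"slide": [0,0,0],"spin": -1}
    - {"grip": -1,"slide": [0,0,0],"spin": -1}
    - {"grip": -1,"slide": [0,0,0],"spin": -1}
    - {"grip": -1,"slide": [0,0,0],"spin": -1}
    - {"grip": -1,"slide": [0,0,0],"spin": -1}
    - {"grip": -1,"slide": [0,0,0],"spin": -1}
    - {"grip": -1,"slide": [0,0,0],"spin": -0.7}
    - {"grip": -1,"slide": [0,0,0],"spin": 0}

```text
time: 14.02
tool_pos: [0.6108, -0.0874, 0.2338]
ee_rot: [-3.14, -0.001, 1.571]
wrist_force: [0.6, -0.5, -0.1]
width: 0.094
finger_force: 0.0
```

```bash
python3 - <<'E'
from h import *
p,y=pose(); C=cam('wrist'); im=snapshot('wrist')
jars('wrist',im,C)
for l in lids('wrist',z0=.1065,minA=1000,img=im): print(*l)
for l in lids('top'):
    if .8<l[6]<1.2: print(*l); go(*l[0],p[2],p,y)
E
```

```text
t 14.03 tcp [ 0.6108 -0.0874  0.2338] yaw 90.03 rp [-3.14e+00 -1.00e-03] F [ 0.6 -0.5 -0.1] w 0.094 j6 -0.23
jar [ 0.8223 -0.099 ] area 0.11 px [495. 207.] touch [False False]
jar [0.602  0.0168] area 1.02 px [243.  66.] touch [False False]
[ 0.6104 -0.0881] yaw 10.6 q 0.98 area 0.92 px [253. 196.]
[0.4887 0.0538] yaw -12.5 q 0.66 area 0.2 px [91. 13.]
[ 0.3978 -0.2805] yaw 33.3 q 0.96 area 0.93 px [353. 242.]
slide total [-0.386  -0.4262 -0.    ]
[0.405  0.2654] yaw -3.5 q 0.97 area 0.97 px [158. 241.]
slide total [ 0.7058 -0.4113 -0.    ]
[0.4376 0.0993] yaw 30.2 q 0.97 area 0.97 px [218. 229.]
slide total [ 0.3736 -0.3462 -0.    ]
```

>>> arm_command:
  plan:
    - {"grip": -1,"slide": [0.0748,-0.0692,0],"spin": 0}
    - {"grip": -1,"slide": [0.0748,-0.0692,0],"spin": 0}
    - {"grip": -1,"slide": [0.0748,-0.0692,0],"spin": 0}
    - {"grip": -1,"slide": [0.0748,-0.0692,0.03],"spin": 0}
    - {"grip": -1,"slide": [0.0748,-0.0692,0.03],"spin": 0}
    - {"grip": -1,"slide": [0,0,0],"spin": 0}
    - {"grip": -1,"slide": [0,0,0],"spin": 0}

```text
time: 15.0
tool_pos: [0.4383, 0.0986, 0.205]
ee_rot: [3.14, 0.0, 1.572]
wrist_force: [0.5, 0.4, 0.1]
width: 0.0937
finger_force: 0.0
```

```bash
python3 - <<'E'
from h import *
p,y=pose(); C=cam('wrist'); im=snapshot('wrist')
jars('wrist',im,C)
for l in lids('wrist',minA=1000,img=im): print(*l); go(*l[0],.0285,p,y)
E
```

```text
t 15.0 tcp [0.4383 0.0986 0.205 ] yaw 90.08 rp [3.14 0.  ] F [0.5 0.4 0.1] w 0.0937 j6 0.09
jar [0.5838 0.0342] area 0.11 px [428. 277.] touch [False False]
jar [0.5922 0.122 ] area 1.1 px [454. 174.] touch [False False]
jar [0.5503 0.1461] area 0.1 px [404. 143.] touch [False False]
[0.4387 0.0993] yaw 30.2 q 0.98 area 0.97 px [253. 176.]
slide total [0.0013 0.0009 0.353 ]
[0.4066 0.2531] yaw 35.6 q 0.17 area 0.59 px [220.  19.]
slide total [ 0.309  -0.0629  0.353 ]
```

Grasp lid 2, lift it, then move over the red jar. From the target TCP (0.602, 0.017) this is dx +0.163 and dy −0.082, with the tool at yaw 90.2.

>>> arm_command:
  plan:
    - {"grip": -1,"slide": [0.0013,0.0009,0.06],"spin": -0.03}
    - {"grip": -1,"slide": [0,0,0.08],"spin": 0}
    - {"grip": -1,"slide": [0,0,0.08],"spin": 0}
    - {"grip": -1,"slide": [0,0,0.08],"spin": 0}
    - {"grip": -1,"slide": [0,0,0.053],"spin": 0}
    - {"grip": -1,"slide": [0,0,0],"spin": 0}
    - {"grip": 1,"slide": [0,0,0],"spin": 0}
    - {"grip": 1,"slide": [0,0,0],"spin": 0}
    - {"grip": 1,"slide": [0,0,0],"spin": 0}
    - {"grip": 1,"slide": [0,0,0],"spin": 0}

```text
time: 16.3
tool_pos: [0.4385, 0.0993, 0.0284]
ee_rot: [3.141, 0.0, 1.575]
wrist_force: [0.7, -1.4, 0.9]
width: 0.0624
finger_force: 30.0
```

>>> arm_command:
  plan:
    - {"grip": 1,"slide": [0,0,0],"spin": 0}
    - {"grip": 1,"slide": [0,0,0],"spin": 0}

```text
time: 16.55
tool_pos: [0.4385, 0.0993, 0.0284]
ee_rot: [3.141, 0.0, 1.575]
wrist_force: [0.3, -0.3, 2.3]
width: 0.0625
finger_force: 30.0
```

>>> arm_command:
  plan:
    - {"grip": 1,"slide": [0,0,-0.06],"spin": 0}
    - {"grip": 1,"slide": [0,0,-0.1],"spin": 0}
    - {"grip": 1,"slide": [0,0,-0.11],"spin": 0}
    - {"grip": 1,"slide": [0,0,-0.09],"spin": 0}
    - {"grip": 1,"slide": [-0.041,0.0815,0],"spin": 0}
    - {"grip": 1,"slide": [-0.041,0.0815,0],"spin": 0}
    - {"grip": 1,"slide": [-0.041,0.0815,0],"spin": 0}
    - {"grip": 1,"slide": [-0.041,0.0815,0],"spin": 0}
    - {"grip": 1,"slide": [0,0,0],"spin": 1}
    - {"grip": 1,"slide": [0,0,0],"spin": 1}

```text
time: 17.8
tool_pos: [0.6018, 0.0177, 0.2065]
ee_rot: [-3.139, 0.0, 1.397]
wrist_force: [0.0, 0.2, -0.4]
width: 0.0628
finger_force: 30.0
```

>>> arm_command:
  plan:
    - {"grip": 1,"slide": [0,0,0.02],"spin": 1}
    - {"grip": 1,"slide": [0,0,0.04],"spin": 1}
    - {"grip": 1,"slide": [0,0,0.04],"spin": 1}
    - {"grip": 1,"slide": [0,0,0.015],"spin": 0.1}
    - {"grip": 1,"slide": [0,0,0],"spin": 0}
    - {"grip": 1,"slide": [0,0,0],"spin": 0}

```text
time: 18.55
tool_pos: [0.6021, 0.018, 0.1515]
ee_rot: [3.14, -0.001, 1.131]
wrist_force: [0.3, 0.2, -0.9]
width: 0.0628
finger_force: 30.0
```

```bash
python3 - <<'E'
from h import *
p,y=pose(); go(.602,.0168,.1397,p,y)
for l in lids('wrist',z0=p[2]-.0284,minA=3000): print(*l)
E
```

```text
t 18.55 tcp [0.6021 0.018  0.1515] yaw 64.78 rp [ 3.14e+00 -1.00e-03] F [ 0.3  0.2 -0.9] w 0.0628 j6 0.38
slide total [-0.0024  0.0008  0.0237]
[0.6018 0.0183] yaw 4.7 q 0.98 area 0.94 px [253. 240.]
```

>>> arm_command:
  plan:
    - {"grip": 1,"slide": [-0.0024,0.0008,0],"spin": 0}
    - {"grip": 1,"slide": [0,0,0.006],"spin": 0}
    - {"grip": 1,"slide": [0,0,0.006],"spin": 0}
    - {"grip": 1,"slide": [0,0,0.005],"spin": 0}
    - {"grip": 1,"slide": [0,0,0.004],"spin": 0}
    - {"grip": 1,"slide": [0,0,0],"spin": 0}

```text
time: 19.35
tool_pos: [0.6015, 0.0168, 0.1401]
ee_rot: [3.141, -0.0, 1.13]
wrist_force: [-0.6, 1.0, -0.0]
width: 0.0628
finger_force: 30.0
```

>>> arm_command:
  plan:
    - {"grip": 1,"slide": [0,0,0.002],"spin": 0}
    - {"grip": 1,"slide": [0,0,0],"spin": 0}
    - {"grip": 1,"slide": [0,0,0],"spin": 0}

```text
time: 19.73
tool_pos: [0.6016, 0.0168, 0.1399]
ee_rot: [3.141, -0.0, 1.13]
wrist_force: [-1.8, -0.5, 5.8]
width: 0.0629
finger_force: 30.0
```

>>> arm_command:
  plan:
    - {"grip": 1,"slide": [0,0,0],"spin": 1}
    - {"grip": 1,"slide": [0,0,0.0007],"spin": 1}
    - {"grip": 1,"slide": [0,0,0.0007],"spin": 1}
    - {"grip": 1,"slide": [0,0,0.0007],"spin": 1}
    - {"grip": 1,"slide": [0,0,0.0007],"spin": 1}
    - {"grip": 1,"slide": [0,0,0.0007],"spin": 1}
    - {"grip": 1,"slide": [0,0,0.0007],"spin": 1}
    - {"grip": 1,"slide": [0,0,0],"spin": 0}

```text
time: 20.72
tool_pos: [0.6021, 0.0168, 0.1371]
ee_rot: [3.141, -0.001, 0.52]
wrist_force: [0.2, -0.5, 2.5]
width: 0.0629
finger_force: 30.0
```

>>> arm_command:
  plan:
    - {"grip": 1,"slide": [0,0,0.0007],"spin": 1}
    - {"grip": 1,"slide": [0,0,0.0007],"spin": 1}
    - {"grip": 1,"slide": [0,0,0.0007],"spin": 1}
    - {"grip": 1,"slide": [0,0,0.0007],"spin": 1}
    - {"grip": 1,"slide": [0,0,0.0007],"spin": 1}
    - {"grip": 1,"slide": [0,0,0.0007],"spin": 1}
    - {"grip": 1,"slide": [0,0,0.0004],"spin": 1}
    - {"grip": 1,"slide": [0,0,0],"spin": 0}

```text
time: 21.72
tool_pos: [0.6019, 0.0167, 0.135]
ee_rot: [3.141, -0.001, -0.09]
wrist_force: [0.7, -0.5, 2.8]
width: 0.0627
finger_force: 30.0
```

>>> arm_command:
  plan:
    - {"grip": 1,"slide": [0,0,0.0004],"spin": 1}
    - {"grip": 1,"slide": [0,0,0.0003],"spin": 1}
    - {"grip": 1,"slide": [0,0,0],"spin": 1}
    - {"grip": 1,"slide": [0,0,0],"spin": 0.6}
    - {"grip": 1,"slide": [0,0,0],"spin": 0}

```text
time: 22.35
tool_pos: [0.6013, 0.0169, 0.135]
ee_rot: [3.141, -0.0, -0.4]
wrist_force: [-2.1, -0.4, 4.9]
width: 0.0629
finger_force: 30.3
```

```bash
python3 -c "
from h import *
p,y=pose();print(sensors.get_obs()['wrist_torque'])
for l in lids('wrist',z0=p[2]-.0284,minA=3000): print(*l)"
```

```text
t 22.35 tcp [0.6013 0.0169 0.135 ] yaw -22.92 rp [ 3.141 -0.   ] F [-2.1 -0.4  4.9] w 0.0629 j6 1.91
[0.00709172 0.35676727 1.16870463]
[0.6019 0.0169] yaw 9.2 q 0.96 area 0.93 px [253. 239.]
[ 0.6101 -0.0878] yaw 10.5 q 0.98 area 0.93 px [432. 151.]
```

>>> arm_command:
  plan:
    - {"grip": -1,"slide": [0,0,0],"spin": 0}
    - {"grip": -1,"slide": [0,0,0],"spin": 0}
    - {"grip": -1,"slide": [0,0,-0.04],"spin": 0}
    - {"grip": -1,"slide": [0,0,-0.08],"spin": 0}
    - {"grip": -1,"slide": [0,0,-0.08],"spin": -1}
    - {"grip": -1,"slide": [0,0,0],"spin": -1}
    - {"grip": -1,"slide": [0,0,0],"spin": -1}
    - {"grip": -1,"slide": [0,0,0],"spin": -1}
    - {"grip": -1,"slide": [0,0,0],"spin": -1}
    - {"grip": -1,"slide": [0,0,0],"spin": -1}

```text
time: 23.65
tool_pos: [0.6012, 0.0167, 0.2333]
ee_rot: [-3.141, 0.002, 0.121]
wrist_force: [-0.2, -0.2, -0.0]
width: 0.0938
finger_force: 0.0
```

>>> arm_command:
  plan:
    - {"grip": -1,"slide": [0,0,0],"spin": -1}
    - {"grip": -1,"slide": [0,0,0],"spin": -1}
    - {"grip": -1,"slide": [0,0,0],"spin": -1}
    - {"grip": -1,"slide": [0,0,0],"spin": -1}
    - {"grip": -1,"slide": [0,0,0],"spin": -1}
    - {"grip": -1,"slide": [0,0,0],"spin": -1}
    - {"grip": -1,"slide": [0,0,0],"spin": -1}
    - {"grip": -1,"slide": [0,0,0],"spin": -1}
    - {"grip": -1,"slide": [0,0,0],"spin": -1}
    - {"grip": -1,"slide": [0,0,0],"spin": -0.9}

```text
time: 24.9
tool_pos: [0.6012, 0.0167, 0.2333]
ee_rot: [-3.14, 0.001, 0.985]
wrist_force: [0.5, -0.2, 0.0]
width: 0.0938
finger_force: 0.0
```

```bash
python3 - <<'E'
from h import *
p,y=pose(); C=cam('wrist'); im=snapshot('wrist')
jars('wrist',im,C)
for l in lids('wrist',z0=.1065,minA=1000,img=im): print(*l)
for l in lids('top'):
    if .8<l[6]<1.2: print(*l); go(*l[0],p[2],p,y)
E
```

```text
t 24.9 tcp [0.6012 0.0167 0.2333] yaw 56.42 rp [-3.14e+00  1.00e-03] F [ 0.5 -0.2  0. ] w 0.0938 j6 0.52
jar [0.5942 0.1214] area 1.03 px [174.  94.] touch [False False]
[ 0.609  -0.0833] yaw 10.9 q 0.64 area 0.67 px [321. 277.]
[0.6019 0.0169] yaw 9.7 q 0.98 area 0.92 px [255. 195.]
[ 0.3978 -0.2805] yaw 33.2 q 0.97 area 0.93 px [353. 242.]
slide total [-0.7203 -0.0102 -0.    ]
[0.4051 0.2656] yaw -3.6 q 0.97 area 0.98 px [158. 241.]
slide total [ 0.1977 -0.6022 -0.    ]
[ 0.6278 -0.1   ] yaw 10.1 q 0.86 area 0.9 px [287. 161.]
slide total [-0.1651  0.1734 -0.    ]
```

Lid 2 is closed and tight, and the green jar is at (0.594, 0.121). Going to lid 3.

>>> arm_command:
  plan:
    - {"grip": -1,"slide": [0.0328,-0.1003,0],"spin": 0}
    - {"grip": -1,"slide": [0.0328,-0.1003,0],"spin": 0}
    - {"grip": -1,"slide": [0.0328,-0.1003,0],"spin": 0}
    - {"grip": -1,"slide": [0.0328,-0.1003,0],"spin": 0}
    - {"grip": -1,"slide": [0.0328,-0.1003,0.03],"spin": 0}
    - {"grip": -1,"slide": [0.0328,-0.1003,0.03],"spin": 0}
    - {"grip": -1,"slide": [0,0,0],"spin": 0}
    - {"grip": -1,"slide": [0,0,0],"spin": 0}

```text
time: 26.0
tool_pos: [0.4063, 0.2656, 0.2043]
ee_rot: [3.141, 0.0, 0.981]
wrist_force: [-0.3, -0.0, -0.0]
width: 0.0939
finger_force: 0.0
```

```bash
python3 - <<'E'
from h import *
p,y=pose(); C=cam('wrist'); im=snapshot('wrist')
for l in lids('wrist',minA=1000,img=im): print(*l); go(*l[0],.0285,p,y)
E
```

```text
t 26.0 tcp [0.4063 0.2656 0.2043] yaw 56.23 rp [3.141 0.   ] F [-0.3 -0.  -0. ] w 0.0939 j6 1.05
[0.4059 0.2654] yaw -3.7 q 0.98 area 0.96 px [253. 177.]
slide total [-0.0008 -0.0004  0.3516]
```

>>> arm_command:
  plan:
    - {"grip": -1,"slide": [-0.0008,-0.0004,0.06],"spin": 0}
    - {"grip": -1,"slide": [0,0,0.08],"spin": 0}
    - {"grip": -1,"slide": [0,0,0.08],"spin": 0}
    - {"grip": -1,"slide": [0,0,0.08],"spin": 0}
    - {"grip": -1,"slide": [0,0,0.0516],"spin": 0}
    - {"grip": -1,"slide": [0,0,0],"spin": 0}
    - {"grip": 1,"slide": [0,0,0],"spin": 0}
    - {"grip": 1,"slide": [0,0,0],"spin": 0}
    - {"grip": 1,"slide": [0,0,0],"spin": 0}
    - {"grip": 1,"slide": [0,0,0],"spin": 0}

```text
time: 27.3
tool_pos: [0.4059, 0.2657, 0.029]
ee_rot: [3.141, -0.001, 0.982]
wrist_force: [0.0, -0.4, 0.7]
width: 0.063
finger_force: 30.0
```

>>> arm_command:
  plan:
    - {"grip": 1,"slide": [0,0,0],"spin": 0}
    - {"grip": 1,"slide": [0,0,0],"spin": 0}

```text
time: 27.55
tool_pos: [0.4059, 0.2657, 0.0289]
ee_rot: [3.141, -0.001, 0.982]
wrist_force: [-0.0, -0.8, 3.4]
width: 0.0629
finger_force: 30.0
```

>>> arm_command:
  plan:
    - {"grip": 1,"slide": [0,0,-0.06],"spin": 0}
    - {"grip": 1,"slide": [0,0,-0.1],"spin": 0}
    - {"grip": 1,"slide": [0,0,-0.11],"spin": 0}
    - {"grip": 1,"slide": [0,0,-0.09],"spin": 0}
    - {"grip": 1,"slide": [-0.0062,0.0946,0],"spin": 0}
    - {"grip": 1,"slide": [-0.0062,0.0946,0],"spin": 0}
    - {"grip": 1,"slide": [-0.0062,0.0946,0],"spin": 0}
    - {"grip": 1,"slide": [-0.0062,0.0946,0],"spin": 0}
    - {"grip": 1,"slide": [-0.0062,0.0946,0],"spin": 0}
    - {"grip": 1,"slide": [0,0,0],"spin": -1}

```text
time: 28.8
tool_pos: [0.5953, 0.1188, 0.2064]
ee_rot: [-3.14, 0.002, 1.067]
wrist_force: [-0.3, 0.8, 0.4]
width: 0.0624
finger_force: 30.0
```

>>> arm_command:
  plan:
    - {"grip": 1,"slide": [0,0,0.02],"spin": -0.66}
    - {"grip": 1,"slide": [0,0,0.04],"spin": 0}
    - {"grip": 1,"slide": [0,0,0.04],"spin": 0}
    - {"grip": 1,"slide": [0,0,0.013],"spin": 0}
    - {"grip": 1,"slide": [0,0,0],"spin": 0}
    - {"grip": 1,"slide": [0,0,0],"spin": 0}

```text
time: 29.55
tool_pos: [0.5942, 0.1214, 0.153]
ee_rot: [3.14, -0.001, 1.126]
wrist_force: [-0.2, -0.8, 0.2]
width: 0.0624
finger_force: 30.0
```

```bash
python3 - <<'E'
from h import *
p,y=pose(); go(.594,.1213,.1397,p,y)
for l in lids('wrist',z0=p[2]-.0284,minA=3000): print(*l)
E
```

```text
t 29.55 tcp [0.5942 0.1214 0.153 ] yaw 64.54 rp [ 3.14e+00 -1.00e-03] F [-0.2 -0.8  0.2] w 0.0624 j6 0.55
slide total [-0.0003 -0.0002  0.0266]
[0.5937 0.1216] yaw 4.7 q 0.98 area 0.93 px [253. 240.]
```

>>> arm_command:
  plan:
    - {"grip": 1,"slide": [0,0,0.006],"spin": 0}
    - {"grip": 1,"slide": [0,0,0.006],"spin": 0}
    - {"grip": 1,"slide": [0,0,0.006],"spin": 0}
    - {"grip": 1,"slide": [0,0,0.004],"spin": 0}
    - {"grip": 1,"slide": [0,0,0.002],"spin": 0}
    - {"grip": 1,"slide": [0,0,0.0015],"spin": 0}
    - {"grip": 1,"slide": [0,0,0],"spin": 0}
    - {"grip": 1,"slide": [0,0,0],"spin": 0}

```text
time: 30.6
tool_pos: [0.5937, 0.1213, 0.1404]
ee_rot: [3.141, -0.001, 1.126]
wrist_force: [-1.8, 0.2, 6.1]
width: 0.0628
finger_force: 30.0
```

>>> arm_command:
  plan:
    - {"grip": 1,"slide": [0,0,0],"spin": 1}
    - {"grip": 1,"slide": [0,0,0.0007],"spin": 1}
    - {"grip": 1,"slide": [0,0,0.0007],"spin": 1}
    - {"grip": 1,"slide": [0,0,0.0007],"spin": 1}
    - {"grip": 1,"slide": [0,0,0.0007],"spin": 1}
    - {"grip": 1,"slide": [0,0,0.0007],"spin": 1}
    - {"grip": 1,"slide": [0,0,0.0007],"spin": 1}
    - {"grip": 1,"slide": [0,0,0],"spin": 0}

```text
time: 31.6
tool_pos: [0.5942, 0.1213, 0.1377]
ee_rot: [3.141, -0.002, 0.516]
wrist_force: [0.5, -0.3, 4.0]
width: 0.0627
finger_force: 30.0
```

>>> arm_command:
  plan:
    - {"grip": 1,"slide": [0,0,0.0007],"spin": 1}
    - {"grip": 1,"slide": [0,0,0.0007],"spin": 1}
    - {"grip": 1,"slide": [0,0,0.0007],"spin": 1}
    - {"grip": 1,"slide": [0,0,0.0007],"spin": 1}
    - {"grip": 1,"slide": [0,0,0.0007],"spin": 1}
    - {"grip": 1,"slide": [0,0,0.0007],"spin": 1}
    - {"grip": 1,"slide": [0,0,0.0004],"spin": 1}
    - {"grip": 1,"slide": [0,0,0],"spin": 0}

```text
time: 32.6
tool_pos: [0.5944, 0.1213, 0.1356]
ee_rot: [-3.141, -0.002, -0.093]
wrist_force: [0.5, 0.1, 4.5]
width: 0.0627
finger_force: 30.0
```

>>> arm_command:
  plan:
    - {"grip": 1,"slide": [0,0,0.0004],"spin": 1}
    - {"grip": 1,"slide": [0,0,0.0003],"spin": 1}
    - {"grip": 1,"slide": [0,0,0],"spin": 1}
    - {"grip": 1,"slide": [0,0,0],"spin": 0.6}
    - {"grip": 1,"slide": [0,0,0],"spin": 0}

```text
time: 33.22
tool_pos: [0.5952, 0.1208, 0.1356]
ee_rot: [-3.141, -0.005, -0.405]
wrist_force: [3.5, -2.5, 3.9]
width: 0.0626
finger_force: 30.4
```

```bash
python3 -c "
from h import *
p,y=pose();print(sensors.get_obs()['wrist_torque'])
for l in lids('wrist',z0=p[2]-.0289,minA=3000): print(*l)"
```

```text
t 33.23 tcp [0.5952 0.1208 0.1356] yaw -23.21 rp [-3.141 -0.005] F [ 3.5 -2.5  3.9] w 0.0626 j6 2.08
[-0.37820972 -0.7106849   1.25196824]
[0.5939 0.1216] yaw 9.5 q 0.97 area 0.93 px [254. 242.]
[0.6019 0.0171] yaw 9.5 q 0.98 area 0.93 px [430. 155.]
```

>>> arm_command:
  plan:
    - {"grip": -1,"slide": [0,0,0],"spin": 0}
    - {"grip": -1,"slide": [0,0,0],"spin": 0}
    - {"grip": -1,"slide": [0,0,-0.04],"spin": 0}
    - {"grip": -1,"slide": [0,0,-0.08],"spin": 0}
    - {"grip": -1,"slide": [0,0,-0.08],"spin": -1}
    - {"grip": -1,"slide": [0,0,0],"spin": -1}
    - {"grip": -1,"slide": [0,0,0],"spin": -1}
    - {"grip": -1,"slide": [0,0,0],"spin": -1}
    - {"grip": -1,"slide": [0,0,0],"spin": -1}
    - {"grip": -1,"slide": [0,0,0],"spin": -1}

```text
time: 34.52
tool_pos: [0.5927, 0.1215, 0.2329]
ee_rot: [-3.141, 0.004, 0.117]
wrist_force: [-1.1, -0.1, 0.5]
width: 0.0945
finger_force: 0.0
```

>>> arm_command:
  plan:
    - {"grip": -1,"slide": [0,0,0],"spin": -1}
    - {"grip": -1,"slide": [0,0,0],"spin": -1}
    - {"grip": -1,"slide": [0,0,0],"spin": -1}
    - {"grip": -1,"slide": [0,0,0],"spin": -1}
    - {"grip": -1,"slide": [0,0,0],"spin": -1}
    - {"grip": -1,"slide": [0,0,0],"spin": -1}
    - {"grip": -1,"slide": [0,0,0],"spin": -1}
    - {"grip": -1,"slide": [0,0,0],"spin": -1}
    - {"grip": -1,"slide": [0,0,0],"spin": -1}
    - {"grip": -1,"slide": [0,0,0],"spin": -1}

```text
time: 35.78
tool_pos: [0.5927, 0.1215, 0.2329]
ee_rot: [-3.138, 0.002, 0.989]
wrist_force: [-0.1, 0.2, -0.2]
width: 0.0942
finger_force: 0.0
```

>>> arm_command:
  plan:
    - {"grip": -1,"slide": [0,0,0],"spin": -1}
    - {"grip": -1,"slide": [0,0,0],"spin": -1}
    - {"grip": -1,"slide": [0,0,0],"spin": -1}
    - {"grip": -1,"slide": [0,0,0],"spin": -1}
    - {"grip": -1,"slide": [0,0,0],"spin": -1}
    - {"grip": -1,"slide": [0,0,0],"spin": -1}
    - {"grip": -1,"slide": [0,0,0],"spin": -0.6}
    - {"grip": -1,"slide": [0,0,0],"spin": 0}

```text
time: 36.78
tool_pos: [0.5928, 0.1214, 0.2331]
ee_rot: [-3.139, -0.0, 1.562]
wrist_force: [-1.0, -0.6, -0.5]
width: 0.0939
finger_force: 0.0
```

```bash
python3 - <<'E'
from h import *
p,y=pose(); go(.6187,-.1975,p[2],p,y)
for l in lids('wrist',z0=.1065,minA=1000): print(*l)
E
```

```text
t 36.77 tcp [0.5928 0.1214 0.2331] yaw 89.49 rp [-3.139 -0.   ] F [-1.  -0.6 -0.5] w 0.0939 j6 0.12
slide total [-0.6374  0.0574 -0.    ]
[0.6018 0.0328] yaw -31.7 q 0.08 area 0.43 px [265. 287.]
[0.594  0.1215] yaw 10.0 q 0.98 area 0.93 px [255. 195.]
```

>>> arm_command:
  plan:
    - {"grip": -1,"slide": [-0.1062,0.0096,0],"spin": 0}
    - {"grip": -1,"slide": [-0.1062,0.0096,0],"spin": 0}
    - {"grip": -1,"slide": [-0.1062,0.0096,0],"spin": 0}
    - {"grip": -1,"slide": [-0.1062,0.0096,0],"spin": 0}
    - {"grip": -1,"slide": [-0.1062,0.0096,0],"spin": 0}
    - {"grip": -1,"slide": [-0.1062,0.0096,0],"spin": 0}
    - {"grip": -1,"slide": [0,0,0],"spin": -1}
    - {"grip": -1,"slide": [0,0,0],"spin": -1}
    - {"grip": -1,"slide": [0,0,0],"spin": -1}
    - {"grip": -1,"slide": [0,0,0],"spin": -1}

```text
time: 38.08
tool_pos: [0.6196, -0.1974, 0.2339]
ee_rot: [-3.141, -0.001, 1.913]
wrist_force: [-0.3, -0.5, 0.3]
width: 0.0944
finger_force: 0.0
```

>>> arm_command:
  plan:
    - {"grip": -1,"slide": [0,0,0],"spin": -1}
    - {"grip": -1,"slide": [0,0,0],"spin": -1}
    - {"grip": -1,"slide": [0,0,0],"spin": -1}
    - {"grip": -1,"slide": [0,0,0],"spin": -1}
    - {"grip": -1,"slide": [0,0,0],"spin": -1}
    - {"grip": -1,"slide": [0,0,0],"spin": -1}
    - {"grip": -1,"slide": [0,0,0],"spin": -1}
    - {"grip": -1,"slide": [0,0,0],"spin": -1}
    - {"grip": -1,"slide": [0,0,0],"spin": -1}
    - {"grip": -1,"slide": [0,0,0],"spin": -1}

```text
time: 39.33
tool_pos: [0.6196, -0.1973, 0.2339]
ee_rot: [3.141, -0.001, 2.786]
wrist_force: [-0.2, 0.5, -0.1]
width: 0.0937
finger_force: 0.0
```

>>> arm_command:
  plan:
    - {"grip": -1,"slide": [0,0,0],"spin": -1}
    - {"grip": -1,"slide": [0,0,0],"spin": -1}
    - {"grip": -1,"slide": [0,0,0],"spin": -1}
    - {"grip": -1,"slide": [0,0,0],"spin": -1}
    - {"grip": -1,"slide": [0,0,0],"spin": -1}
    - {"grip": -1,"slide": [0,0,0],"spin": 0}
    - {"grip": -1,"slide": [0,0,0],"spin": 0}

```text
time: 40.2
tool_pos: [0.6197, -0.1974, 0.2342]
ee_rot: [3.141, -0.001, -3.064]
wrist_force: [-1.1, -0.8, 0.5]
width: 0.0939
finger_force: 0.0
```

```bash
python3 - <<'E'
from h import *
p,y=pose(); C=cam('wrist'); im=snapshot('wrist')
a=np.radians(4.6); c=np.array([.6187,-.1975]); Rm=np.array([[np.cos(a),-np.sin(a)],[np.sin(a),np.cos(a)]])
big=cv2.resize(im[:,:,::-1],(768,576),interpolation=cv2.INTER_CUBIC)
for q,z in [((0,0),.083),((.025,0),.083),((-.025,0),.083),((-.035,0),.05),((-.00608,.03447),.05)]:
    w=c+Rm@np.array(q); u=proj(C,[*w,z])[0]; print(q,w.round(4),(u*1.5).round(0)); cv2.circle(big,tuple((u*1.5).astype(int)),3,(255,0,255),1)
cv2.imwrite('pics/d1.png',big)
E
```

```text
t 40.2 tcp [ 0.6197 -0.1974  0.2342] yaw -175.55 rp [ 3.141e+00 -1.000e-03] F [-1.1 -0.8  0.5] w 0.0939 j6 -2.04
(0, 0) [ 0.6187 -0.1975] [379. 277.]
(0.025, 0) [ 0.6436 -0.1955] [379. 314.]
(-0.025, 0) [ 0.5938 -0.1995] [379. 239.]
(-0.035, 0) [ 0.5838 -0.2003] [379. 217.]
(-0.00608, 0.03447) [ 0.6099 -0.1636] [428. 258.]
```

View pics/d1.png

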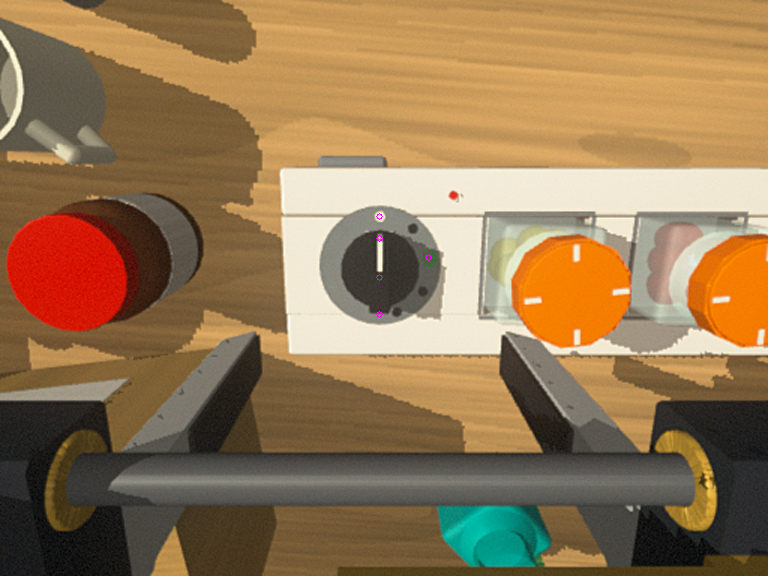

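The projected model points (magenta) land on the dial's bar, white dot and green dot. The pointer is on the white dot, and the finger paths are clear. Grasping the bar.

>>> arm_command:
  plan:
    - {"grip": -1,"slide": [0.002,0,0.06],"spin": 0}
    - {"grip": -1,"slide": [0,0,0.07],"spin": 0}
    - {"grip": -1,"slide": [0,0,0.07],"spin": 0}
    - {"grip": -1,"slide": [0,0,0.06],"spin": 0}
    - {"grip": -1,"slide": [0,0,0.0254],"spin": 0}
    - {"grip": -1,"slide": [0,0,0],"spin": 0}
    - {"grip": 1,"slide": [0,0,0],"spin": 0}
    - {"grip": 1,"slide": [0,0,0],"spin": 0}
    - {"grip": 1,"slide": [0,0,0],"spin": 0}
    - {"grip": 1,"slide": [0,0,0],"spin": 0}

```text
time: 41.5
tool_pos: [0.619, -0.1977, 0.0923]
ee_rot: [-3.141, 0.001, -3.062]
wrist_force: [0.4, -0.5, 0.3]
width: 0.0575
finger_force: 0.0
```

>>> arm_command:
  plan:
    - {"grip": 1,"slide": [0,0,0],"spin": 0}
    - {"grip": 1,"slide": [0,0,0],"spin": 0}
    - {"grip": 1,"slide": [0,0,0],"spin": 0}
    - {"grip": 1,"slide": [0,0,0],"spin": 0}
    - {"grip": 1,"slide": [0,0,0],"spin": 0}

```text
time: 42.12
tool_pos: [0.6189, -0.1978, 0.0917]
ee_rot: [-3.141, -0.0, -3.063]
wrist_force: [-0.4, -1.9, -0.3]
width: 0.0136
finger_force: 30.0
```

>>> arm_command:
  plan:
    - {"grip": 1,"slide": [0,0,-0.006],"spin": 0}
    - {"grip": 1,"slide": [0,0,-0.006],"spin": 0}
    - {"grip": 1,"slide": [0,0,-0.005],"spin": 0}
    - {"grip": 1,"slide": [0,0,-0.002],"spin": 0}
    - {"grip": 1,"slide": [0,0,0],"spin": 0}
    - {"grip": 1,"slide": [0,0,0],"spin": 0}

```text
time: 42.88
tool_pos: [0.6188, -0.1978, 0.1015]
ee_rot: [-3.141, 0.0, -3.063]
wrist_force: [0.0, -1.0, -0.6]
width: 0.0136
finger_force: 30.0
```

>>> arm_command:
  plan:
    - {"grip": 1,"slide": [0,0,0],"spin": 1}
    - {"grip": 1,"slide": [0,0,0],"spin": 1}
    - {"grip": 1,"slide": [0,0,0],"spin": 0}

```text
time: 43.25
tool_pos: [0.6188, -0.1979, 0.1015]
ee_rot: [-3.141, 0.0, 3.047]
wrist_force: [0.3, -3.2, -0.8]
width: 0.0132
finger_force: 30.0
```

```bash
python3 -c "
from h import *
p,y=pose();print(sensors.get_obs()['wrist_torque'])"
```

```text
t 43.25 tcp [ 0.6188 -0.1979  0.1015] yaw 174.59 rp [-3.141  0.   ] F [ 0.3 -3.2 -0.8] w 0.0132 j6 -1.87
[-0.36336815 -0.23577721  0.01810893]
```

>>> arm_command:
  plan:
    - {"grip": 1,"slide": [0,0,0],"spin": 1}
    - {"grip": 1,"slide": [0,0,0],"spin": 1}
    - {"grip": 1,"slide": [0,0,0],"spin": 1}
    - {"grip": 1,"slide": [0,0,0],"spin": 1}
    - {"grip": 1,"slide": [0,0,0],"spin": 1}
    - {"grip": 1,"slide": [0,0,0],"spin": 1}
    - {"grip": 1,"slide": [0,0,0],"spin": 1}
    - {"grip": 1,"slide": [0,0,0],"spin": 1}
    - {"grip": 1,"slide": [0,0,0],"spin": 1}
    - {"grip": 1,"slide": [0,0,0],"spin": 1}

```text
time: 44.5
tool_pos: [0.6187, -0.1982, 0.1016]
ee_rot: [-3.141, 0.001, 2.172]
wrist_force: [-0.3, -3.7, -1.5]
width: 0.0139
finger_force: 30.0
```

>>> arm_command:
  plan:
    - {"grip": 1,"slide": [0,0,0],"spin": 1}
    - {"grip": 1,"slide": [0,0,0],"spin": 1}
    - {"grip": 1,"slide": [0,0,0],"spin": 1}
    - {"grip": 1,"slide": [0,0,0],"spin": 1}
    - {"grip": 1,"slide": [0,0,0],"spin": 0}
    - {"grip": 1,"slide": [0,0,0],"spin": 0}

```text
time: 45.25
tool_pos: [0.6186, -0.1982, 0.1015]
ee_rot: [-3.141, 0.001, 1.826]
wrist_force: [-1.1, -3.1, -1.2]
width: 0.0138
finger_force: 30.0
```

```bash
python3 - <<'E'
from h import *
pose(); print(sensors.get_obs()['wrist_torque']); im=snapshot('wrist')
cv2.imwrite('pics/d2.png',im[:,:,::-1])
E
```

```text
t 45.25 tcp [ 0.6186 -0.1982  0.1015] yaw 104.63 rp [-3.141e+00  1.000e-03] F [-1.1 -3.1 -1.2] w 0.0138 j6 -0.65
[-0.72908022  0.03101791  0.01477892]
```

View pics/d2.png

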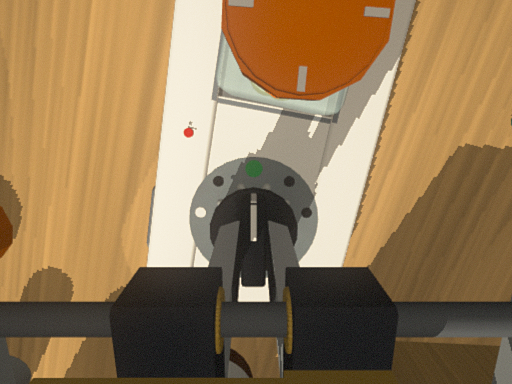

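The pointer at (253,215) lines up with the green dot at (253,168). Pushing the dial in.

>>> arm_command:
  plan:
    - {"grip": 1,"slide": [0,0,0.006],"spin": 0}
    - {"grip": 1,"slide": [0,0,0.006],"spin": 0}
    - {"grip": 1,"slide": [0,0,0.005],"spin": 0}
    - {"grip": 1,"slide": [0,0,0.003],"spin": 0}
    - {"grip": 1,"slide": [0,0,0.001],"spin": 0}
    - {"grip": 1,"slide": [0,0,0],"spin": 0}
    - {"grip": 1,"slide": [0,0,0],"spin": 0}

```text
time: 46.18
tool_pos: [0.6187, -0.1982, 0.0917]
ee_rot: [-3.141, 0.001, 1.825]
wrist_force: [-3.1, -4.1, 3.2]
width: 0.0136
finger_force: 30.0
```

>>> arm_command:
  plan:
    - {"grip": 1,"slide": [0,0,0.002],"spin": 0}
    - {"grip": 1,"slide": [0,0,0.001],"spin": 0}
    - {"grip": 1,"slide": [0,0,0],"spin": 0}

```text
time: 46.55
tool_pos: [0.6187, -0.1982, 0.0917]
ee_rot: [3.141, 0.002, 1.825]
wrist_force: [-5.4, -3.2, 8.4]
width: 0.0138
finger_force: 30.0
```

>>> arm_command:
  plan:
    - {"grip": -1,"slide": [0,0,0],"spin": 0}
    - {"grip": -1,"slide": [0,0,0],"spin": 0}
    - {"grip": -1,"slide": [0,0,0],"spin": 0}
    - {"grip": -1,"slide": [0,0,-0.03],"spin": 0}
    - {"grip": -1,"slide": [0,0,-0.08],"spin": 0}
    - {"grip": -1,"slide": [0,0,-0.1],"spin": 0}
    - {"grip": -1,"slide": [0,0,-0.1],"spin": 0}
    - {"grip": -1,"slide": [0,0,-0.05],"spin": 0}
    - {"grip": -1,"slide": [0,0,0],"spin": 0}
    - {"grip": -1,"slide": [0,0,0],"spin": 0}

```text
time: 47.8
tool_pos: [0.6185, -0.1974, 0.268]
ee_rot: [-3.14, -0.001, 1.825]
wrist_force: [0.5, -0.5, -0.4]
width: 0.0938
finger_force: 0.0
```

```bash
python3 - <<'E'
from h import *
pose(); C=cam('wrist'); im=snapshot('wrist')
for l in lids('wrist',z0=.1065,minA=1000,img=im): print(*l)
a=np.vstack([im,snapshot('side')]); cv2.imwrite('pics/f.png',cv2.resize(np.hstack([im,snapshot('side')])[:,:,::-1],(800,300),interpolation=cv2.INTER_AREA))
cv2.imwrite('pics/f2.png',cv2.resize(im[:,:,::-1],(800,600)))
E
```

```text
t 47.8 tcp [ 0.6185 -0.1974  0.268 ] yaw 104.54 rp [-3.14e+00 -1.00e-03] F [ 0.5 -0.5 -0.4] w 0.0938 j6 -0.65
[ 0.4506 -0.2397] yaw 32.6 q 0.67 area 0.51 px [ 74. 185.]
[ 0.6098 -0.0881] yaw 10.2 q 0.96 area 0.93 px [276.  65.]
```

View pics/f2.png

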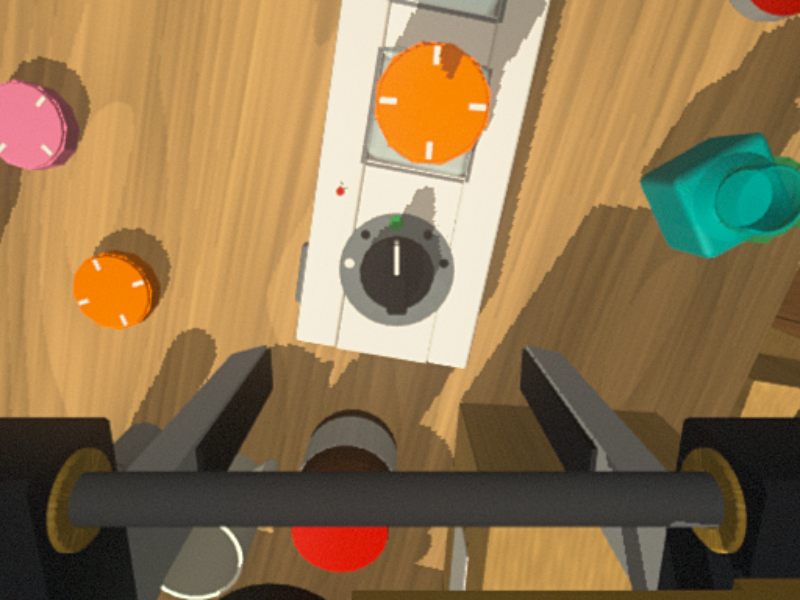

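View pics/f.png

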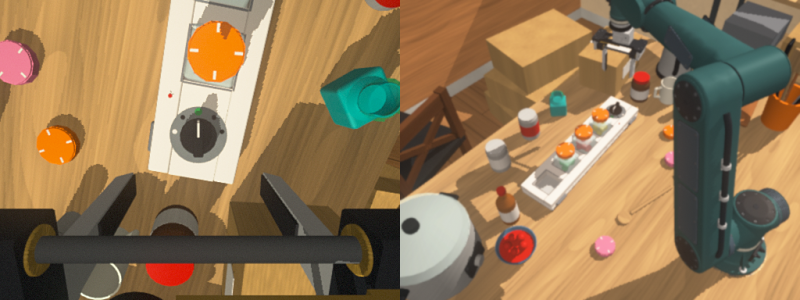

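The pointer at (397,258) points at the green dot (397,222). All three jars are capped level, the dial is in, and the robot is clear of everything.

```bash
python3 -c "
from bench import ticket
print(ticket.close_job())"
```

```text
the job is handed in; nothing more can be done
None
```

The job is handed in: all three jars present (yellow, red and green) are closed tight with orange lids, and the timer dial is on the green mark and pushed fully in. The fourth lid was left over and not used, and no verdict came back.

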